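Turn over the coasters, box them and drop the lid

TASK

The wiped coasters are lying cork side up on the counter: put every one of them away flat in the open wooden coaster box with the cork side down, then swing the box's lid shut. Each coaster can be tipped up by pushing it against the steel-faced slanting side of the box. Don't knock over the cups, the milk pitcher, the bottle or the dessert standing around.

Things in the scene. Friction and masses are not known exactly. Their poses are not given: they have to be found in the camera images.
- coaster_box: wooden coaster box fixed to the counter; its place and turn vary. Origin on the counter under the box; own x along its 144 mm length, y towards its slanting side, z up. Rim 50 mm high. Upright outer faces at y = -70 mm and x = -72, +72 mm; the fourth side slants (see slant_foot). The lid is hinged on the y = -70 mm side
- slant_foot (a point): middle of the foot, on the counter, of the box's slanting side (box y = +112 mm; same axes as the box): a flat slippery polished-steel face rising at 60 degrees, leaning inwards, to the rim at y = +83 mm, z = 50 mm. A coaster pushed squarely against it, trailing rim kept down on the counter, rides up it and stays leaning, its top standing out 40 mm above the rim
- box_floor (a point): point on the box's inner floor, 8 mm above the counter, box x = y = 0. Inside, between upright walls: x from -64 to +64 mm, y from -62 to +78 mm; 42 mm deep, walls 5 to 8 mm thick at the rim: room for three stacked coasters
- box_lid (a joint): angle of the box's lid, rad: 0 shut, 1.57 upright, 1.92 the stop on which it rests at the start, leaning away from the box. Hinge line along box x at y = -70 mm, z = 50 mm. Lid 148 x 156 x 8 mm, 0.22 kg, brass ball knob (18 mm) on its top face 30 mm from the free edge; the hinge is easy: the lid falls to whichever side of upright it leans
- lid_free_edge (a point): middle of the lid's free edge, 156 mm from the hinge line
- coaster_a_mid (a point): round beech coaster with a cork disc inlaid in one face, 104 mm across, 11 mm thick, about 55 g; starts flat on the counter, cork up; too wide to span, but its rim can be pinched once it stands. Point at the centre of the disc; its z axis points out of the cork face. May be absent (None)
- coaster_b_mid (a point): round beech coaster with a cork disc inlaid in one face, 104 mm across, 11 mm thick, about 55 g; starts flat on the counter, cork up; too wide to span, but its rim can be pinched once it stands. Point at the centre of the disc; its z axis points out of the cork face. May be absent (None)
- coaster_c_mid (a point): round beech coaster with a cork disc inlaid in one face, 104 mm across, 11 mm thick, about 55 g; starts flat on the counter, cork up; too wide to span, but its rim can be pinched once it stands. Point at the centre of the disc; its z axis points out of the cork face. May be absent (None)
- milk_pitcher: steel milk pitcher, 72 x 113 x 104 mm, bystander; origin under its centre
- gel_bottle: small blue and white flip-top bottle, 40 mm wide, 99 mm high, bystander; origin under its centre
- cups: two stacked white porcelain cups, 82 mm wide, 89 mm high, bystander; origin under its centre
- dessert: lidded dessert cup with green and yellow topping, 78 mm wide, 75 mm high, bystander; origin under its centre

How it is judged:
On the way:
1. every coaster lies flat in the box, cork side down (x of coaster_a_mid in the frame of coaster_box between -0.025 and 0.025 m and y of coaster_a_mid in the frame of coaster_box between -0.025 and 0.041 m and z of coaster_a_mid in the frame of coaster_box between 0.005 and 0.047 m and angle between each of coaster_a_mid, coaster_b_mid, coaster_c_mid's own z axis and vertical above 2.97 rad and x of coaster_b_mid in the frame of coaster_box between -0.025 and 0.025 m and y of coaster_b_mid in the frame of coaster_box between -0.025 and 0.041 m and z of coaster_b_mid in the frame of coaster_box between 0.005 and 0.047 m and x of coaster_c_mid in the frame of coaster_box between -0.025 and 0.025 m and y of coaster_c_mid in the frame of coaster_box between -0.025 and 0.041 m and z of coaster_c_mid in the frame of coaster_box between 0.005 and 0.047 m), for 0.2 s.
At the end, for the whole second after the job is handed in: every coaster lies inside the box (centre within its walls and below the rim), cork side down, flat within 10 degrees; the lid is shut within 0.06 rad; the bystanders stand upright (all of step 1 and value of joint box_lid below 0.06 rad and angle between each of milk_pitcher, gel_bottle, cups, dessert's own z axis and vertical below 0.4 rad); the robot touches nothing.
It fails at once if a bystander was knocked over (angle between any of milk_pitcher, gel_bottle, cups, dessert's own z axis and vertical above 0.6 rad).
Of coaster_a, coaster_b, coaster_c only 2 to 3 are there at a start; the rules pass over those that are not, and their reading is None.
At some moment in a run one of coaster_a, coaster_b, coaster_c may be knocked a few centimetres aside while the robot is not near it.
It also fails if it takes over 210 s, if anything falls off the work surface, if the arm or the gripper's body presses on something with over 40 N, if the wrist force passes 120 N, or if a joint passes its speed limit or range.

ROBOT

A 6-joint arm with a two-finger parallel gripper is mounted at the origin on a cart in front of the work surface, level with it; the furniture and walls round the work are solid. World frame = base frame: x ahead of the robot, y to its left, z up, the work surface at z = 0. Lengths are in m, angles in rad, forces in N, time in s.
With the tool pointing down it reaches from about 0.4 to 0.825 m from the base axis. Payload 7 kg.
Tool frame: the origin (TCP) lies at the very end of the fingers, on their centre line; the grasp point (between the pads) lies 19 mm behind it; z points along the fingers, y is the line along which they close (so a half turn about z gives the same grasp; the last joint's range is limited). The gripper opens to 88 mm and grips with 3 to 60 N. Pads are 19 mm wide; open, the fingers measure 130 mm over their backs; the gripper's body (78 mm by 193 mm) begins 47 mm behind the grasp point.
Start: joints at [-0.821, 0.359, 0.012, 0, -1.224, -0.288], TCP at [0.301, -0.604, 0.227] pointing down, gripper open.
Joint ranges: [-3.07, 3.07], [-1.43, 2.12], [-1.02, 1.25], [-3.03, 1.67], [-3.05, -0], [-3.03, 3.03]. Speed limits (rad/s): [2.39, 2.39, 3.01, 3.14, 3.14, 3.14].

INTERFACE

Orientations are given as [roll, pitch, yaw] about the fixed x, y, z axes, in that order (R = Rz(yaw) Ry(pitch) Rx(roll)).
In Python, from station import arm gives the robot as it stands.
- The arm moves only by the tool step_arm, never from a script. Its argument "rows" is a list of rows, each a list of 5 numbers: the shift along the world's x, y, z in m, then the turn about the world's z in rad, then the finger opening in m, from 0 to 0.0876. In form: [[x, y, z, spin, gripper], ...]. A call has 1 to 20 rows; each row is the pose to reach, as a shift and turn from the pose commanded when the call began; what a row does not reach only later rows make up. A row lasts 1/10 s, in which the tool goes at most 50 mm and 8.59 degrees, less where a joint would pass 70% of its speed; a pose out of reach is approached as far as the arm can. A call with a gripper value outside its range is refused whole. The fingers move at their own pace and stop on an object; "newtons" is the grip in N (left out, the last holds). Time passes only in rows, so rows that repeat a pose let the fingers close. It gives the time, the measured TCP pose, the force, the opening and the grip force at its end, in the units of the state.
- arm.get_state(): the state, without advancing time (a new reading comes with each control period).
- arm.grab_frame(name): name is "scene" or "top" or "wrist"; returns a dict with "color" (384x512x3 uint8, blue, green, red), "vfov" (degrees; the focal length in pixels is half the picture's height over the tangent of half this angle, whatever the lens; pixels are square), "cx", "cy" (the principal point, pixels), "rvec" (rotation vector, rad) and "tvec" (3), from world to camera coordinates, as OpenCV has them. Camera axes: x right, y down, z forward; pixel columns grow to the right and rows downward; lengths in m; the calibration is good to about 2 mm. A picture is of the moment at which its call begins. There is no depth.
- arm.job_done(): hands the job in; it is judged then, once.
The state is a dict: "t": time; "q": joint angles; "qd": joint speeds; "joint_efforts": joint torques, N m; "eef_pos": TCP position; "ee_rot": TCP orientation; "force": force on the tool from outside, world axes, zero at the start; "moment": the same for the moment, N m; "width": finger opening in m; "gripper_force": force on a finger pad.
Only numpy, scipy, OpenCV 4.12 (cv2) and the standard library are available. Lean on these libraries where they do the work, as an engineer would, in place of code of your own. Each camera call takes 0.05 s, during which the arm holds its last target. There are 200 camera calls.

## Working session

There is one attempt and no reset: what is moved stays moved. The work goes in short steps, Python scripts to look and compute and a tool call to move; the robot and the scene stay as the last step left them, time stands still between calls to the robot, and variables do not carry over. Pictures are saved under pics/ and viewed, at most 14 in all, crops included, and the job is handed in when it is done.

Besides the shell and the picture viewer there is one more tool, called after "Call:" as a command line: name --pt "numbers of a row" for each row, then --argument value for the rest. step_arm: Moves the arm, as the interface text tells. Its arguments: {"type":"object","properties":{"rows":{"type":"array"},"newtons":{"type":"number"}},"required":["rows"]}

```bash
ls; mkdir -p pics; cat > h.py <<'E'
import numpy as np, cv2
from station import arm
def grab(n,f=None):
    d=arm.grab_frame(n)
    if f: cv2.imwrite('pics/'+f+'.png',d['color'])
    return d
def cam(d):
    R,_=cv2.Rodrigues(np.array(d['rvec'],float)); t=np.array(d['tvec'],float).ravel()
    h=d['color'].shape[0]; f=h/2/np.tan(np.radians(d['vfov'])/2)
    return R,t,f
def ray(d,u,v):
    R,t,f=cam(d); c=-R.T@t
    r=R.T@np.array([(u-d['cx'])/f,(v-d['cy'])/f,1]); return c,r/np.linalg.norm(r)
def onz(d,u,v,z):
    c,r=ray(d,u,v); return c+r*(z-c[2])/r[2]
def tri(a,b):
    A=np.zeros((3,3));B=np.zeros(3)
    for c,r in (a,b):
        P=np.eye(3)-np.outer(r,r);A+=P;B+=P@c
    return np.linalg.solve(A,B)
def proj(d,p):
    R,t,f=cam(d);q=R@np.array(p)+t
    return np.array([f*q[0]/q[2]+d['cx'],f*q[1]/q[2]+d['cy']])
E
python3 - <<'E'
from h import *
a=grab('scene','s0');b=grab('top','t0');c=grab('wrist','w0')
for d in (a,b,c):
    R,t,f=cam(d);print((-R.T@t).round(3),R[2].round(3),d['color'].shape,round(f),d['cx'],d['cy'])
cv2.imwrite('pics/st0.png',cv2.resize(np.vstack([a['color'],b['color']]),(400,600)) if 0 else np.hstack([a['color'][:, :],b['color']])[:,:] if 0 else b['color'])
s=arm.get_state();print(s)
E
```

```text
pics
[0.333 0.481 0.761] [ 0.298 -0.565 -0.77 ] (384, 512, 3) 383 251.02898909092985 190.42052210122847
[ 0.436 -0.008  1.254] [ 0.142 -0.003 -0.99 ] (384, 512, 3) 434 257.0349607825269 190.1003441727366
[ 0.228 -0.64   0.384] [ 0.262  0.133 -0.956] (384, 512, 3) 323 248.36883728168502 193.2718989685462
{'t': 0.15, 'q': array([-8.20921914e-01,  3.59211809e-01,  1.12859719e-02, -2.27645262e-04,
       -1.22410823e+00, -2.88100809e-01]), 'qd': array([ 0.00071349, -0.00339249,  0.00184298,  0.00029167,  0.00046999,
       -0.00079207]), 'joint_efforts': array([-2.48422279e-03, -5.83277249e+01,  2.93290168e+01,  7.00136662e+00,
        8.75492929e-03, -1.22674160e-04]), 'eef_pos': array([ 0.30054542, -0.60399445,  0.22585685]), 'ee_rot': array([ 3.14034511e+00, -1.46499562e-04, -2.67989644e+00]), 'force': array([-0.82566006, -0.11407382, -0.26912311]), 'moment': array([-1.10671844e-05, -6.94639175e-03, -4.84490312e-02]), 'gripper_force': 0.0, 'width': 0.08777716990005673}
```

View pics/t0.png

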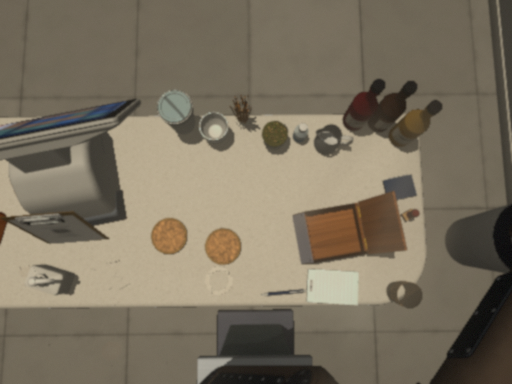

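View pics/s0.png

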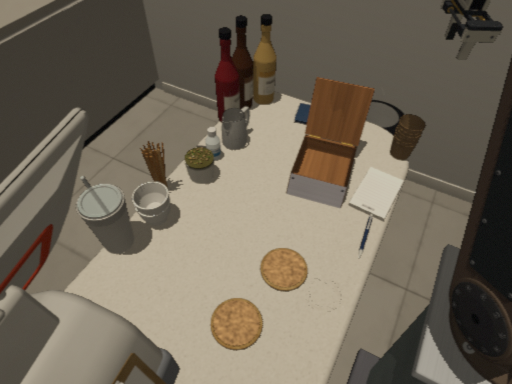

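The top and scene views show two coasters, at top pixels (169,236) and (223,246). The box is at about (330,235) with its grey slant facing left (world +y) and the lid open to the right. The bystanders stand along the far edge.

```bash
cat >> h.py <<'E'
def coasters(d,umax=295):
    hsv=cv2.cvtColor(d['color'],cv2.COLOR_BGR2HSV)
    m=cv2.inRange(hsv,(5,90,80),(22,255,255))
    m=cv2.morphologyEx(m,cv2.MORPH_OPEN,np.ones((3,3)));m=cv2.morphologyEx(m,cv2.MORPH_CLOSE,np.ones((5,5)))
    out=[]
    for c in cv2.findContours(m,cv2.RETR_EXTERNAL,cv2.CHAIN_APPROX_NONE)[0]:
        if cv2.contourArea(c)>250: out.append((cv2.fitEllipse(c),cv2.contourArea(c)))
    return out
E
python3 - <<'E'
from h import *
a=grab('scene');b=grab('top')
for n,d in(('s',a),('t',b)):
    for e,A in coasters(d): print(n,np.round(e[0],1),np.round(e[1],1),A,onz(d,*e[0],.011).round(3))
cv2.imwrite('pics/bt.png',cv2.resize(b['color'][170:280,280:440],(800,550),interpolation=cv2.INTER_CUBIC))
cv2.imwrite('pics/bs.png',cv2.resize(a['color'][70:230,260:420],(600,600),interpolation=cv2.INTER_CUBIC))
E
```

```text
s [236.2 323.5] [50.7 51.5] 2047.5 [0.486 0.245 0.011]
s [283.5 269. ] [41.9 46.4] 1524.0 [0.455 0.092 0.011]
s [324.5 166.6] [32.2 55.9] 1284.5 [ 0.49  -0.238  0.011]
s [338.2 111.1] [65.8 71.7] 3400.0 [ 0.539 -0.479  0.011]
s [263.4  57. ] [19.3 40. ] 542.5 [ 0.88  -0.638  0.011]
t [222.6 246. ] [35.  35.4] 971.0 [0.455 0.087 0.011]
t [168.8 235.6] [34.7 35.7] 971.0 [0.486 0.241 0.011]
t [359.3 228.2] [ 58.1 113.7] 4602.0 [ 0.501 -0.304  0.011]
t [414.1 121.2] [19.3 25.2] 358.0 [ 0.816 -0.48   0.011]
```

View pics/bt.png

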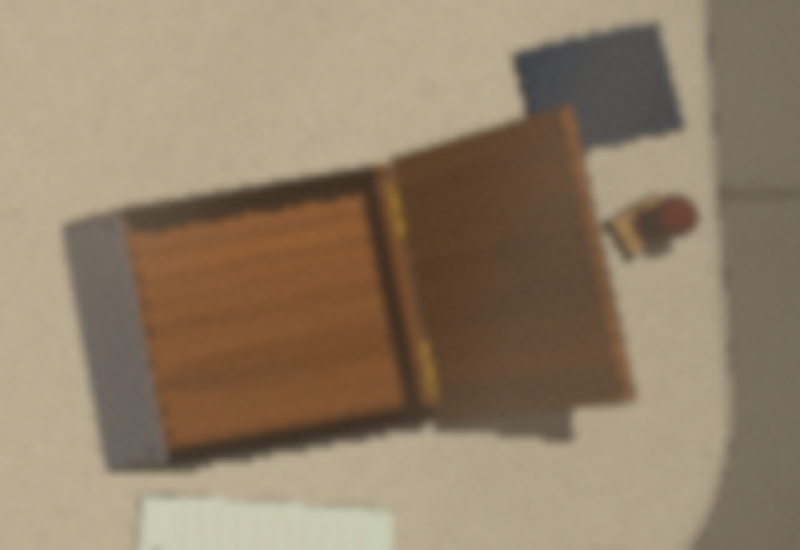

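View pics/bs.png

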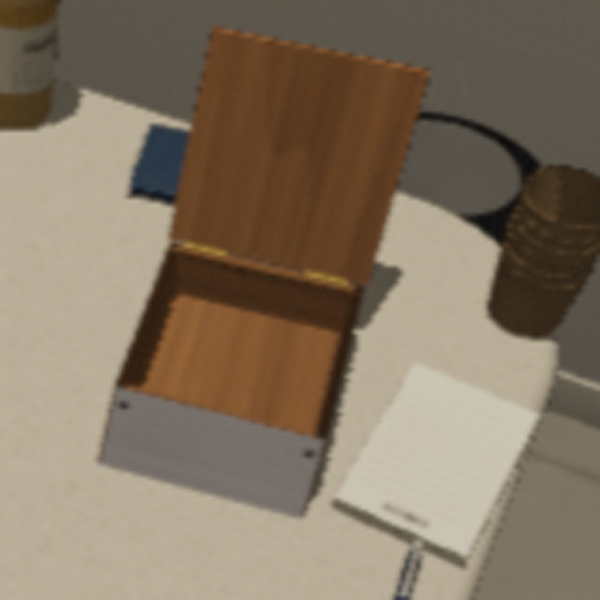

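```bash
cat > m.py <<'E'
from h import *
a=grab('scene');b=grab('top')
T=lambda u,v:ray(b,280+(u+.5)/5-.5,170+(v+.5)/5-.5)
S=lambda u,v:ray(a,260+(u+.5)/3.75-.5,70+(v+.5)/3.75-.5)
P={'footfar':((65,228),(100,462)),'footnear':((108,470),(305,513)),'rimfar':((122,212),(120,388)),'rimnear':((168,463),(327,437)),'lidfar':((573,105),(212,30)),'lidnear':((633,398),(428,70))}
X={}
for k,(t,s) in P.items():
    X[k]=tri(T(*t),S(*s));print(k,X[k].round(4))
def pz(r,z): c,d=r; return c+d*(z-c[2])/d[2]
ff,fn=[(pz(T(*P[k][0]),0)+pz(S(*P[k][1]),0))/2 for k in('footfar','footnear')]
rf,rn=[(pz(T(*P[k][0]),.05)+pz(S(*P[k][1]),.05))/2 for k in('rimfar','rimnear')]
for p in(ff,fn,rf,rn):print(p.round(4))
print('w',np.linalg.norm(ff-fn),np.linalg.norm(rf-rn))
ax=((ff-fn)/np.linalg.norm(ff-fn)+(rf-rn)/np.linalg.norm(rf-rn));ax/=np.linalg.norm(ax)
ex0=-ax if False else ax
# box y towards slant (world +y), z up => x = y cross z
print('angle of far dir',np.degrees(np.arctan2(ax[1],ax[0])))
fm=(ff+fn)/2;rm=(rf+rn)/2;y=np.array([-ax[1],ax[0],0]);print('slant run',(fm-rm)@y,fm,rm,'y',y)
o=((fm-.112*y)+(rm-.083*y))/2;print('origin',o)
lm=(X['lidfar']+X['lidnear'])/2;print('lid mid box y,z',(lm-o)@y,lm[2])
for e in((236.2,323.5,168.8,235.6),(283.5,269,222.6,246)):
    p=tri(ray(a,*e[:2]),ray(b,*e[2:]));d=p-o;print('coaster',p.round(4),'box x',(d@ax).round(4)*1,'y',(d@y).round(4))
d=b
for n,q in(('pitcher',(330,140)),('bottle',(302,133)),('dessert',(275,134)),('cups',(213,126)),('thing',(411,214))):
    print(n,onz(d,*q,.05).round(3))
E
python3 m.py
```

```text
footfar [ 0.5426 -0.1143  0.0006]
footnear [ 0.4039 -0.1352  0.0069]
rimfar [ 0.5463 -0.1427  0.047 ]
rimnear [ 0.4084 -0.1634  0.053 ]
lidfar [ 0.5852 -0.3515  0.1897]
lidnear [ 0.4407 -0.3709  0.1953]
[ 0.5427 -0.1146  0.    ]
[ 0.4041 -0.1384  0.    ]
[ 0.5457 -0.1412  0.05  ]
[ 0.4085 -0.165   0.05  ]
w 0.1406328963688938 0.13923041723751545
angle of far dir 9.775096403040076
slant run 0.02683725764032392 [ 0.47340945 -0.1264785   0.        ] [ 0.47709017 -0.153077    0.05      ] y [-0.16978118  0.98548179  0.        ]
origin [ 0.49180347 -0.23586223  0.025     ]
lid mid box y,z -0.12711863527690265 0.19250771480898382
coaster [0.4871 0.2423 0.0032] box x 0.0765 y 0.472
coaster [0.4558 0.0879 0.0039] box x 0.0195 y 0.3252
pitcher [ 0.751 -0.222  0.05 ]
bottle [ 0.772 -0.143  0.05 ]
dessert [ 0.77  -0.065  0.05 ]
cups [0.796 0.112 0.05 ]
thing [ 0.537 -0.44   0.05 ]
```

Call:
step_arm --pt "0.1 0.3 0.06 0.6 0.04" --pt "0.1 0.3 0.06 0.6 0.04" --pt "0.1 0.3 0.06 0.6 0.04" --pt "0.1 0.3 0.06 0.6 0.04" --pt "0.1 0.3 0.06 0.6 0.04" --pt "0.142 0.7615 0.06 1.28 0.04" --pt "0.142 0.7615 0.06 1.28 0.04" --pt "0.142 0.7615 0.06 1.28 0.04" --pt "0.142 0.7615 0.06 1.28 0.04" --pt "0.142 0.7615 0.06 1.28 0.04" --pt "0.142 0.7615 0.06 1.28 0.04" --pt "0.142 0.7615 0.06 1.28 0.04" --pt "0.142 0.7615 0.06 1.28 0.04" --pt "0.142 0.7615 0.06 1.28 0.04" --pt "0.142 0.7615 0.06 1.28 0.04" --pt "0.142 0.7615 0.06 1.28 0.04" --pt "0.142 0.7615 0.06 1.28 0.04" --pt "0.142 0.7615 0.06 1.28 0.04" --pt "0.142 0.7615 0.06 1.28 0.04" --pt "0.142 0.7615 0.06 1.28 0.04"

```text
t: 2.35
eef_pos: [0.4426, 0.1563, 0.2867]
ee_rot: [-3.141, 0.0, -1.401]
force: [1.1, 0.1, 0.1]
width: 0.0399
gripper_force: 0.0
```

Call:
step_arm --pt "0 0 -0.05 0 0.04" --pt "0 0 -0.1 0 0.04" --pt "0 0 -0.15 0 0.04" --pt "0 0 -0.2 0 0.04" --pt "0 0 -0.23 0 0.04" --pt "0 0 -0.25 0 0.04" --pt "0 0 -0.265 0 0.04" --pt "0 0 -0.275 0 0.04" --pt "0 0 -0.28 0 0.04" --pt "0 0 -0.283 0 0.04" --pt "0 0 -0.283 0 0.04" --pt "0 0 -0.283 0 0.04"

```text
t: 3.55
eef_pos: [0.4431, 0.1575, 0.0042]
ee_rot: [-3.141, 0.001, -1.4]
force: [-0.3, 0.6, -0.8]
width: 0.04
gripper_force: 0.0
```

```bash
cat >> h.py <<'E'
O=np.array([.4918,-.2359]);EX=np.array([.9855,.1698]);EY=np.array([-.1698,.9855])
def box(p): d=np.array(p[:2])-O; return np.array([d@EX,d@EY])
def W(x,y): return O+x*EX+y*EY
E
python3 - <<'E'
from h import *
a=grab('scene','s1');b=grab('top')
for n,d in(('s',a),('t',b)):
    for e,A in coasters(d): print(n,np.round(e[0],1),np.round(e[1],1),A,box(onz(d,*e[0],.011)).round(3))
s=arm.get_state();print(s['eef_pos'],box(s['eef_pos']),s['force'])
E
```

```text
s [130.6 367.8] [19.7 33.6] 341.5 [0.231 0.614]
s [236.2 323.5] [50.4 51.4] 2034.0 [0.076 0.475]
s [ 25.6 268. ] [21.9 93.1] 781.5 [0.549 0.508]
s [154.7 162.5] [18.  40.2] 512.0 [0.435 0.134]
s [411.3 123. ] [16.5 26. ] 306.5 [-0.213 -0.265]
s [339.2 119.1] [ 58.8 110.3] 3707.0 [-0.005 -0.211]
s [264.   67.2] [21.4 77.7] 1007.5 [ 0.293 -0.4  ]
t [224.4 244.6] [30.4 34.4] 809.0 [0.022 0.319]
t [359.  228.2] [ 58.4 113.3] 4654.0 [-0.002 -0.068]
t [413.6 122.5] [24.6 28.3] 500.5 [ 0.274 -0.293]
[0.44305714 0.15752761 0.00415972] [0.01876792 0.39599945] [-0.51848803 -0.06851889 -0.77833306]
```

View pics/s1.png

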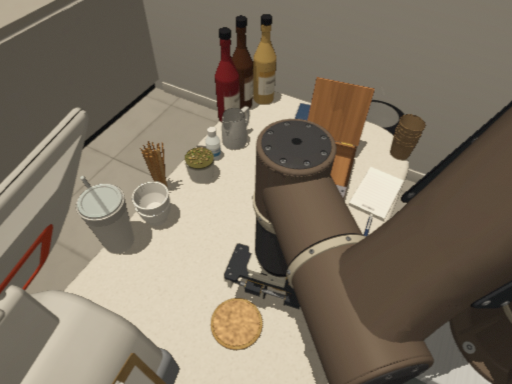

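Call:
step_arm --pt "0.0006 -0.01 0 0 0.04" --pt "0.0012 -0.02 0 0 0.04" --pt "0.0018 -0.03 0 0 0.04" --pt "0.0027 -0.045 0 0 0.04" --pt "0.0036 -0.06 0 0 0.04" --pt "0.0045 -0.075 0 0 0.04" --pt "0.0054 -0.09 0 0 0.04" --pt "0.0063 -0.105 0 0 0.04" --pt "0.0072 -0.12 0 0 0.04" --pt "0.0081 -0.135 0 0 0.04" --pt "0.0087 -0.145 0 0 0.04" --pt "0.0093 -0.155 0 0 0.04" --pt "0.0099 -0.165 0 0 0.04" --pt "0.0102 -0.1707 0 0 0.04" --pt "0.0102 -0.1707 0 0 0.04"

```text
t: 5.15
eef_pos: [0.4528, -0.0142, 0.0035]
ee_rot: [3.141, -0.0, -1.401]
force: [-0.2, 0.1, -0.3]
width: 0.0398
gripper_force: 0.0
```

```bash
python3 - <<'E'
from h import *
a=grab('scene');b=grab('top','t1')
for e,A in coasters(b): print(np.round(e[0],1),np.round(e[1],1),A,box(onz(b,*e[0],.011)).round(3))
s=arm.get_state();print(s['eef_pos'],box(s['eef_pos']),s['force'])
cv2.imwrite('pics/c1.png',np.hstack([b['color'][150:310,180:400],a['color'][70:230,200:420]]).repeat(2,0).repeat(2,1)[:,:880][:, 40:840])
E
```

```text
[287.8 240.8] [13.6 33.4] 257.5 [-0.     0.139]
[168.8 235.6] [34.8 35.5] 968.5 [0.075 0.471]
[358.9 228.2] [ 58.4 113.6] 4662.5 [-0.002 -0.067]
[413.4 122.9] [25.1 29.1] 537.5 [ 0.273 -0.293]
[ 0.45296817 -0.01349181  0.00354305] [-0.00050386  0.22577691] [-0.13403648 -0.20685788 -0.19539594]
```

View pics/c1.png

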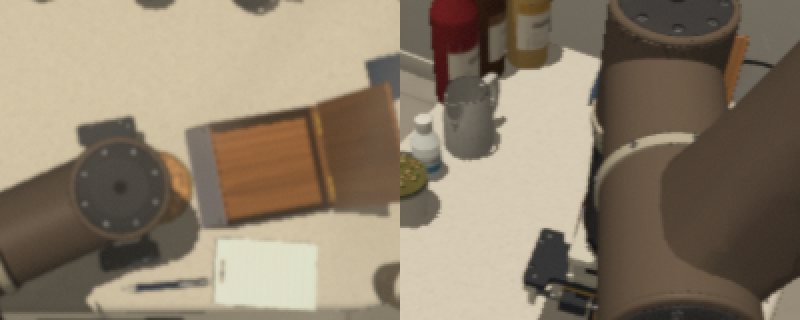

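The coaster is in front of the fingers, centred on the slant. Now I push it up.

Call:
step_arm --pt "0.001 -0.006 0 0 0.04" --pt "0.002 -0.012 -0.001 0 0.04" --pt "0.003 -0.018 -0.001 0 0.04" --pt "0.004 -0.024 -0.001 0 0.04" --pt "0.005 -0.03 -0.001 0 0.04" --pt "0.006 -0.036 -0.001 0 0.04" --pt "0.007 -0.042 -0.001 0 0.04" --pt "0.0082 -0.048 -0.001 0 0.04" --pt "0.0093 -0.054 -0.001 0 0.04" --pt "0.0103 -0.06 -0.001 0 0.04" --pt "0.0114 -0.066 -0.001 0 0.04" --pt "0.0124 -0.072 -0.001 0 0.04" --pt "0.0134 -0.078 -0.001 0 0.04" --pt "0.0145 -0.084 -0.001 0 0.04" --pt "0.0152 -0.088 -0.001 0 0.04" --pt "0.0157 -0.091 -0.001 0 0.04"

```text
t: 6.85
eef_pos: [0.4687, -0.1049, 0.0025]
ee_rot: [3.142, -0.0, -1.4]
force: [-0.4, 0.9, -0.4]
width: 0.0402
gripper_force: 0.2
```

```bash
python3 - <<'E'
from h import *
b=grab('top','t2')
s=arm.get_state();print(s['eef_pos'],box(s['eef_pos']),s['force'])
cv2.imwrite('pics/c2.png',cv2.resize(b['color'][180:300,240:400],(640,480)))
E
```

```text
[ 0.46868153 -0.10502594  0.00252456] [-0.00056083  0.1329019 ] [-0.7996465   0.10903974  0.11954185]
```

View pics/c2.png

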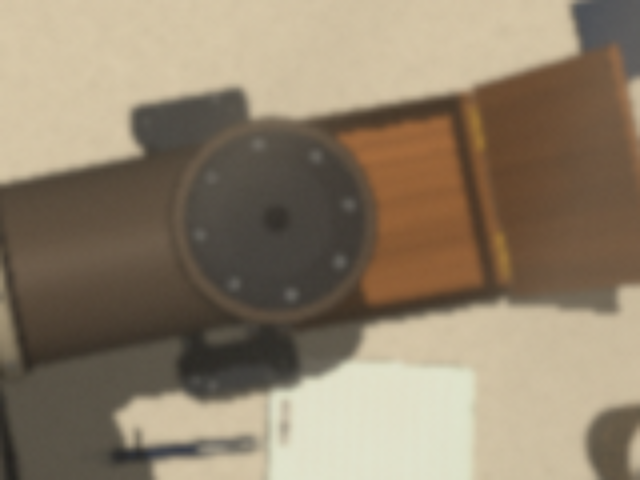

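Call:
step_arm --pt "0.0004 -0.002 0 0 0.04" --pt "0.0007 -0.004 0 0 0.04" --pt "0.0007 -0.004 0 0 0.04"

```text
t: 7.2
eef_pos: [0.4692, -0.1076, 0.0025]
ee_rot: [-3.141, 0.001, -1.4]
force: [-1.9, 10.0, 2.5]
width: 0.0399
gripper_force: 4.6
```

Call:
step_arm --pt "-0.001 0.005 0 0 0.04" --pt "-0.003 0.015 0 0 0.04" --pt "-0.006 0.035 0 0 0.04" --pt "-0.01 0.06 0.02 0 0.04" --pt "-0.01 0.06 0.07 0 0.06" --pt "-0.01 0.06 0.12 0 0.06" --pt "-0.01 0.06 0.17 -0.15 0.06" --pt "-0.01 0.06 0.2 -0.3 0.06" --pt "-0.01 0.06 0.2 -0.6 0.06" --pt "-0.01 0.06 0.2 -1.57 0.06" --pt "-0.01 0.06 0.2 -1.57 0.06" --pt "-0.01 0.06 0.2 -1.57 0.06" --pt "-0.01 0.06 0.2 -1.57 0.06" --pt "-0.01 0.06 0.2 -1.57 0.06" --pt "-0.01 0.06 0.2 -1.57 0.06" --pt "-0.01 0.06 0.2 -1.57 0.06" --pt "-0.01 0.06 0.2 -1.57 0.06" --pt "-0.01 0.06 0.2 -1.57 0.06" --pt "-0.01 0.06 0.2 -1.57 0.06" --pt "-0.01 0.06 0.2 -1.57 0.06"

```text
t: 9.2
eef_pos: [0.4592, -0.0483, 0.2025]
ee_rot: [-3.142, -0.0, -2.968]
force: [-0.7, -0.7, 0.1]
width: 0.0599
gripper_force: 0.0
```

```bash
python3 - <<'E'
from h import *
a=grab('scene','s3');w=grab('wrist','w3');b=grab('top','t3')
s=arm.get_state();print(s['eef_pos'],box(s['eef_pos']),s['ee_rot'],s['force'])
for e,A in coasters(b): print(np.round(e[0],1),np.round(e[1],1),A,box(onz(b,*e[0],.011)).round(3))
cv2.imwrite('pics/c3.png',np.hstack([cv2.resize(w['color'],(480,360)),cv2.resize(b['color'][170:290,260:360],(300,360))]))
E
```

```text
[ 0.45929313 -0.04846456  0.20253846] [-0.00020899  0.19023729] [-3.14154404e+00 -1.57726582e-05 -2.96896914e+00] [ 0.41923628 -0.86672265 -0.24509296]
[173.1 313. ] [18.4 49.6] 273.5 [-0.139  0.491]
[167.8 232.6] [27.2 37.3] 764.0 [0.084 0.472]
[363.1 227.3] [ 58.9 102.7] 4246.0 [-0.002 -0.08 ]
[413.6 123. ] [24.  33.2] 614.0 [ 0.273 -0.293]
```

View pics/c3.png

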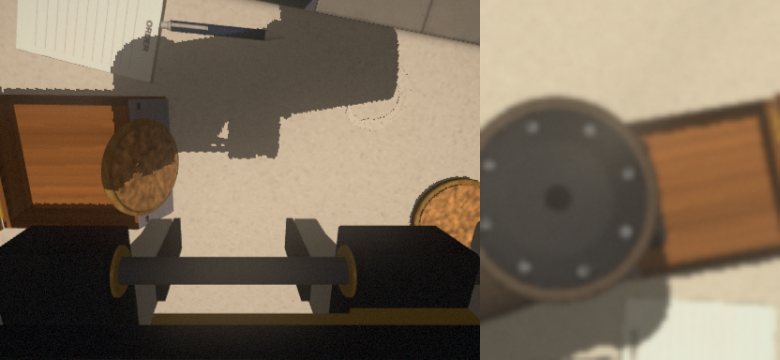

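```bash
python3 - <<'E'
from h import *
w=grab('wrist')
for n,u,v,z in(('top',102,165,.09),('mid',140,167,.048),('bot',178,160,.003),('far',133,119,.048),('near',133,215,.048),('rimfar',132,99,.05)):
    print(n,box(onz(w,u/.9375,v/.9375,z)).round(4))
E
```

```text
top [-0.0132  0.0699]
mid [-0.0006  0.0915]
bot [0.0022 0.1241]
far [-0.0509  0.0888]
near [0.0549 0.0787]
rimfar [-0.0706  0.0904]
```

Call:
step_arm --pt "0.0065 -0.038 0 0 0.06" --pt "0.013 -0.076 0 0 0.06" --pt "0.0195 -0.1133 0 0 0.06" --pt "0.0195 -0.1133 -0.03 0 0.06" --pt "0.0195 -0.1133 -0.07 0 0.06" --pt "0.0195 -0.1133 -0.1 0 0.06" --pt "0.0195 -0.1133 -0.125 0 0.06" --pt "0.0195 -0.1133 -0.1425 0 0.06" --pt "0.0195 -0.1133 -0.1425 0 0.06" --pt "0.0195 -0.1133 -0.1425 0 0.038" --pt "0.0195 -0.1133 -0.1425 0 0.036" --pt "0.0195 -0.1133 -0.1425 0 0.036" --pt "0.0195 -0.1133 -0.1425 0 0.036" --newtons 5

```text
t: 10.7
eef_pos: [0.4794, -0.1617, 0.061]
ee_rot: [-3.141, 0.002, -2.97]
force: [-0.8, -0.1, -0.3]
width: 0.0373
gripper_force: 0.0
```

Call:
step_arm --pt "-0.001 0.006 0 0 0.036" --pt "-0.002 0.012 0 0 0.036" --pt "-0.003 0.018 0 0 0.036" --pt "-0.004 0.024 0 0 0.036" --pt "-0.005 0.03 0 0 0.036" --pt "-0.006 0.036 0 0 0.036" --pt "-0.007 0.041 0 0 0.036" --pt "-0.0076 0.0443 0 0 0.03" --pt "-0.0076 0.0443 0 0 0.025" --pt "-0.0076 0.0443 0 0 0.02" --pt "-0.0076 0.0443 0 0 0.015" --pt "-0.0076 0.0443 0 0 0.005" --pt "-0.0076 0.0443 0 0 0.005" --pt "-0.0076 0.0443 0 0 0.005" --pt "-0.0076 0.0443 0 0 0.005" --newtons 15

```text
t: 12.2
eef_pos: [0.4712, -0.1176, 0.06]
ee_rot: [-3.142, -0.0, -2.97]
force: [-0.1, 0.2, 0.3]
width: 0.0102
gripper_force: 15.0
```

```bash
python3 - <<'E'
from h import *
w=grab('wrist','w4');a=grab('scene')
s=arm.get_state();print(s['eef_pos'],box(s['eef_pos']),s['width'],s['gripper_force'],s['force'])
cv2.imwrite('pics/c4.png',np.hstack([cv2.resize(w['color'],(480,360)),cv2.resize(a['color'][90:250,240:380],(315,360))]))
E
```

```text
[ 0.47120818 -0.11753557  0.06005854] [-0.00019496  0.12014463] 0.010410696330706468 14.984620339237154 [-0.29293447 -0.17251519 -0.67060533]
```

View pics/c4.png

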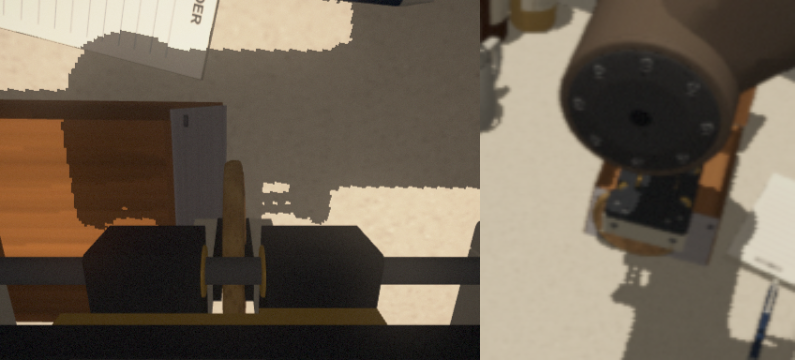

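Call:
step_arm --pt "0 0 0.02 0 0.005" --pt "0 0 0.05 0 0.005" --pt "0 0 0.09 0 0.005" --pt "0 0 0.12 0 0.005" --pt "0.0 0.0 0.12 0.15 0.005" --pt "0.03 -0.04 0.12 0.3 0.005" --pt "0.05 -0.07 0.12 0.45 0.005" --pt "0.0705 -0.1016 0.12 0.6 0.005" --pt "0.0705 -0.1016 0.12 0.75 0.005" --pt "0.0705 -0.1016 0.12 0.9 0.005" --pt "0.0705 -0.1016 0.12 1.05 0.005" --pt "0.0705 -0.1016 0.12 1.2 0.005" --pt "0.0705 -0.1016 0.12 1.35 0.005" --pt "0.0705 -0.1016 0.12 1.5 0.005" --pt "0.0705 -0.1016 0.12 1.57 0.005" --pt "0.0705 -0.1016 0.12 1.57 0.005" --pt "0.0705 -0.1016 0.09 1.57 0.005" --pt "0.0705 -0.1016 0.065 1.57 0.005" --pt "0.0705 -0.1016 0.065 1.57 0.005" --pt "0.0705 -0.1016 0.065 1.57 0.005"

```text
t: 14.3
eef_pos: [0.5417, -0.2193, 0.1253]
ee_rot: [3.141, -0.0, -1.401]
force: [1.4, 0.2, 0.5]
width: 0.0103
gripper_force: 15.0
```

```bash
python3 - <<'E'
from h import *
w=grab('wrist','w5');a=grab('scene','s5')
s=arm.get_state();print(s['eef_pos'],box(s['eef_pos']),s['width'],s['ee_rot'],s['force'])
cv2.imwrite('pics/c5.png',np.hstack([cv2.resize(w['color'],(480,360)),cv2.resize(a['color'][90:250,240:380],(315,360))]))
E
```

```text
[ 0.54269463 -0.21931676  0.12650812] [0.05297249 0.00770088] 0.010288336751373965 [-3.13985907e+00 -8.80589053e-04 -1.40035298e+00] [0.29210323 0.01196864 1.00415093]
```

View pics/c5.png

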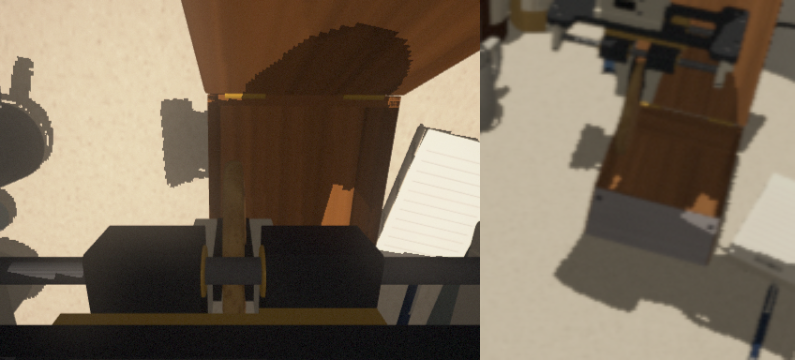

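Call:
step_arm --pt "0 0 -0.015 0 0.005" --pt "0 0 -0.03 0 0.005" --pt "0 0 -0.04 0 0.005" --pt "0 0 -0.048 0 0.005" --pt "0 0 -0.053 0 0.005" --pt "0 0 -0.056 0 0.005" --pt "0 0 -0.056 0 0.005"

```text
t: 15.1
eef_pos: [0.5417, -0.2191, 0.069]
ee_rot: [3.141, -0.0, -1.4]
force: [-0.4, 0.0, -0.6]
width: 0.0103
gripper_force: 15.0
```

Call:
step_arm --pt "0 0 0 0 0.016" --pt "0 0 0 0 0.024" --pt "0 0 0 0 0.032" --pt "0 0 0 0 0.04" --pt "0 0 0 0 0.04" --pt "-0.005 -0.0009 0 0 0.04" --pt "-0.01 -0.0017 0 0 0.04" --pt "-0.015 -0.0026 0 0 0.04" --pt "-0.02 -0.0034 0 0 0.04" --pt "-0.025 -0.0043 0 0 0.04" --pt "-0.03 -0.0052 0 0 0.04" --pt "-0.035 -0.006 0 0 0.04" --pt "-0.04 -0.0069 0 0 0.04" --pt "-0.04 -0.0069 0.01 0 0.04" --pt "-0.04 -0.0069 0.03 0 0.04" --pt "-0.04 -0.0069 0.06 0 0.04" --pt "-0.04 -0.0069 0.1 0 0.04" --pt "-0.04 -0.0069 0.15 0 0.04" --pt "-0.04 -0.0069 0.15 0 0.04"

```text
t: 17.0
eef_pos: [0.5056, -0.2272, 0.2273]
ee_rot: [-3.13, -0.006, -1.399]
force: [0.9, -0.2, 0.1]
width: 0.04
gripper_force: 0.0
```

Call:
step_arm --pt "-0.03 0.05 0.01 0 0.04" --pt "-0.05 0.1 0.02 0 0.04" --pt "-0.07 0.15 0.02 0 0.04" --pt "-0.08 0.2 0.02 0 0.04" --pt "-0.08 0.25 0.02 0 0.04" --pt "-0.08 0.25 0.02 0 0.04"

```text
t: 17.6
eef_pos: [0.4215, 0.0272, 0.2404]
ee_rot: [-3.138, 0.001, -1.397]
force: [-0.3, 0.2, -0.3]
width: 0.0401
gripper_force: 0.0
```

```bash
python3 - <<'E'
from h import *
b=grab('top','t6');a=grab('scene','s6');w=grab('wrist','w6')
s=arm.get_state();print(s['t'],s['eef_pos'],box(s['eef_pos']),s['force'])
for e,A in coasters(a): print('s',np.round(e[0],1),np.round(e[1],1),A,box(onz(a,*e[0],.011)).round(4))
for e,A in coasters(b): print('t',np.round(e[0],1),np.round(e[1],1),A,box(onz(b,*e[0],.011)).round(4))
cv2.imwrite('pics/c6.png',np.hstack([cv2.resize(b['color'][180:270,300:390],(400,400),interpolation=cv2.INTER_CUBIC),cv2.resize(a['color'][100:240,270:410],(400,400),interpolation=cv2.INTER_CUBIC)]))
E
```

```text
17.75 [0.42180793 0.02525494 0.23984221] [-0.02463307  0.26925285] [-0.16128316 -0.01798579 -0.59318506]
s [236.1 323.5] [50.6 51.3] 2035.5 [0.0761 0.4749]
s [ 20.6 275.4] [21.8 97.1] 480.0 [0.5477 0.5262]
s [329.  169.4] [27.8 30.1] 569.0 [-0.0162  0.0039]
s [264.1  65.9] [19.8 77.2] 922.5 [ 0.2951 -0.4083]
s [452.4  21.8] [23.8 62.9] 814.0 [-0.3299 -0.9666]
t [113.2 367.6] [36.7 45.8] 1179.5 [-0.2521  0.6743]
t [168.8 235.6] [34.7 35.6] 968.5 [0.0754 0.4705]
t [359.  228.2] [ 58.4 113.4] 4660.0 [-0.002  -0.0674]
t [413.4 122.7] [24.9 29.3] 531.5 [ 0.2736 -0.2928]
```

View pics/c6.png

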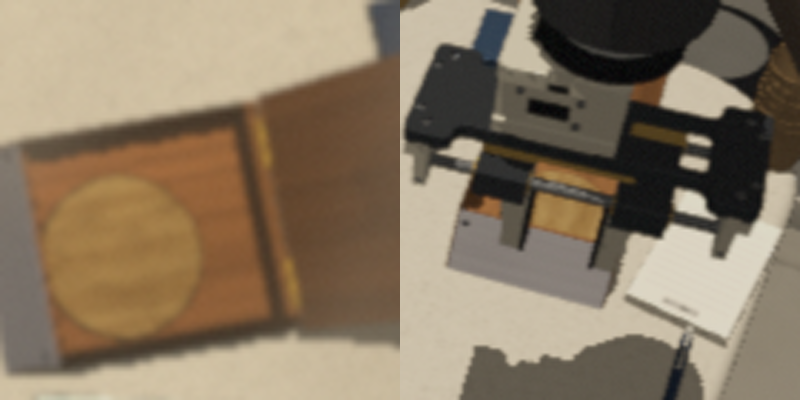

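Call:
step_arm --pt "0.0125 0.05 0 -0.1 0.04" --pt "0.025 0.1 0 -0.25 0.04" --pt "0.0375 0.15 0 -0.25 0.04" --pt "0.05 0.2 0 -0.25 0.04" --pt "0.0625 0.25 0 -0.25 0.04" --pt "0.0698 0.2826 0 -0.25 0.04" --pt "0.0698 0.2826 0 -0.25 0.04" --pt "0.0698 0.2826 -0.05 -0.25 0.04" --pt "0.0698 0.2826 -0.1 -0.25 0.04" --pt "0.0698 0.2826 -0.15 -0.25 0.04" --pt "0.0698 0.2826 -0.19 -0.25 0.04" --pt "0.0698 0.2826 -0.21 -0.25 0.04" --pt "0.0698 0.2826 -0.225 -0.25 0.04" --pt "0.0698 0.2826 -0.232 -0.25 0.04" --pt "0.0698 0.2826 -0.235 -0.25 0.04" --pt "0.0698 0.2826 -0.235 -0.25 0.04"

```text
t: 19.35
eef_pos: [0.492, 0.3063, 0.0044]
ee_rot: [-3.141, 0.0, -1.65]
force: [0.5, 0.4, 0.5]
width: 0.04
gripper_force: 0.0
```

```bash
python3 - <<'E'
from h import *
b=grab('top','t7')
s=arm.get_state();print(s['t'],s['eef_pos'],box(s['eef_pos']),s['ee_rot'],s['force'])
print('A',box(onz(b,300+122/4.444,180+255/4.444,.019)))
for e,A in coasters(b): print('t',np.round(e[0],1),np.round(e[1],1),A,box(onz(b,*e[0],.011)).round(4))
E
```

```text
19.4 [0.49211011 0.30665945 0.00483501] [0.09243221 0.53463968] [-3.14086455e+00  8.37107448e-04 -1.65010037e+00] [-0.08367408  0.07362773  0.06049669]
A [-0.01139507  0.02788548]
t [172.4 233. ] [26.3 32.2] 614.0 [0.0808 0.4592]
t [359.  228.2] [ 58.3 113.8] 4646.5 [-0.0022 -0.0676]
t [413.7 121.8] [22.8 25.1] 418.0 [ 0.2762 -0.2943]
```

Call:
step_arm --pt "-0.0007 -0.01 0 0 0.04" --pt "-0.0015 -0.02 0 0 0.04" --pt "-0.0026 -0.035 0 0 0.04" --pt "-0.0037 -0.05 0 0 0.04" --pt "-0.0048 -0.065 0 0 0.04" --pt "-0.0059 -0.08 0 0 0.04" --pt "-0.007 -0.095 0 0 0.04" --pt "-0.0081 -0.11 0 0 0.04" --pt "-0.0092 -0.125 0 0 0.04" --pt "-0.0103 -0.14 0 0 0.04" --pt "-0.0114 -0.155 0 0 0.04" --pt "-0.0125 -0.17 0 0 0.04" --pt "-0.0136 -0.185 0 0 0.04" --pt "-0.0147 -0.2 0 0 0.04" --pt "-0.0162 -0.22 0 0 0.04" --pt "-0.0176 -0.24 0 0 0.04" --pt "-0.0191 -0.26 0 0 0.04" --pt "-0.0206 -0.28 0 0 0.04" --pt "-0.0217 -0.295 0 0 0.04" --pt "-0.0226 -0.3074 0 0 0.04"

```text
t: 21.4
eef_pos: [0.4685, -0.0023, 0.004]
ee_rot: [3.141, -0.0, -1.65]
force: [-0.4, 1.2, -0.3]
width: 0.0399
gripper_force: 0.2
```

Call:
step_arm --pt "-0.0019 -0.0016 0 0.031 0.04" --pt "-0.0038 -0.0032 0 0.0625 0.04" --pt "-0.0057 -0.0048 0 0.094 0.04" --pt "-0.0076 -0.0064 0 0.125 0.04" --pt "-0.0095 -0.008 0 0.156 0.04" --pt "-0.0114 -0.0096 0 0.1875 0.04" --pt "-0.0132 -0.0112 0 0.22 0.04" --pt "-0.0151 -0.0128 0 0.25 0.04" --pt "-0.0151 -0.0128 0 0.25 0.04"

```text
t: 22.3
eef_pos: [0.4534, -0.0141, 0.004]
ee_rot: [3.141, -0.0, -1.4]
force: [0.8, 0.5, -0.1]
width: 0.0403
gripper_force: 0.0
```

```bash
python3 - <<'E'
from h import *
b=grab('top','t8');w=grab('wrist','w8')
s=arm.get_state();print(s['t'],s['eef_pos'],box(s['eef_pos']),s['ee_rot'],s['force'])
for n,d in(('t',b),('w',w)):
  hsv=cv2.cvtColor(d['color'],cv2.COLOR_BGR2HSV)
  m=cv2.inRange(hsv,(5,90,50),(24,255,255))
  if n=='t': m[:,:270]=0; m[:,298:]=0
  for c in cv2.findContours(m,0,1)[0]:
    if cv2.contourArea(c)>60:
      x=c.reshape(-1,2); P=np.array([box(onz(d,*p,.011)) for p in x]); 
      if P[:,1].max()<.25 and P[:,1].min()>.06: 
          C=cv2.minEnclosingCircle(P.astype(np.float32)*1000); print(n,P.min(0).round(4),P.max(0).round(4),C)
E
```

```text
22.4 [ 0.45379222 -0.01386002  0.00405764] [0.00024572 0.22527413] [ 3.14152070e+00 -6.01979239e-05 -1.40077680e+00] [ 1.03193067e-03  1.06479179e+00 -4.17502490e-01]
t [-0.051  0.119] [0.0454 0.1716] ((-2.8132383823394775, 159.370849609375), 48.31534957885742)
t [0.2799 0.0822] [0.3506 0.1377] ((315.1123352050781, 118.41323852539062), 36.959205627441406)
w [-0.0527  0.1187] [0.0494 0.22  ] ((-1.5562766790390015, 169.3992156982422), 51.141117095947266)
```

Call:
step_arm --pt "0.001 -0.006 0 0 0.04" --pt "0.002 -0.012 -0.001 0 0.04" --pt "0.003 -0.018 -0.001 0 0.04" --pt "0.004 -0.024 -0.001 0 0.04" --pt "0.005 -0.03 -0.001 0 0.04" --pt "0.006 -0.036 -0.001 0 0.04" --pt "0.007 -0.042 -0.001 0 0.04" --pt "0.0082 -0.048 -0.001 0 0.04" --pt "0.0093 -0.054 -0.001 0 0.04" --pt "0.0103 -0.06 -0.001 0 0.04" --pt "0.0114 -0.066 -0.001 0 0.04" --pt "0.0124 -0.072 -0.001 0 0.04" --pt "0.0134 -0.078 -0.001 0 0.04" --pt "0.0145 -0.084 -0.001 0 0.04" --pt "0.0152 -0.088 -0.001 0 0.04" --pt "0.0157 -0.091 -0.001 0 0.04" --pt "0.0162 -0.0945 -0.001 0 0.04" --pt "0.0162 -0.0945 -0.001 0 0.04"

```text
t: 24.2
eef_pos: [0.47, -0.1072, 0.003]
ee_rot: [-3.141, 0.001, -1.401]
force: [-2.2, 11.1, 2.5]
width: 0.0403
gripper_force: 5.1
```

Call:
step_arm --pt "-0.001 0.005 0 0 0.04" --pt "-0.003 0.015 0 0 0.04" --pt "-0.006 0.035 0 0 0.04" --pt "-0.01 0.06 0.02 0 0.04" --pt "-0.01 0.06 0.07 0 0.06" --pt "-0.01 0.06 0.12 0 0.06" --pt "-0.01 0.06 0.17 -0.15 0.06" --pt "-0.01 0.06 0.2 -0.3 0.06" --pt "-0.01 0.06 0.2 -0.6 0.06" --pt "-0.01 0.06 0.2 -1.57 0.06" --pt "-0.01 0.06 0.2 -1.57 0.06" --pt "-0.01 0.06 0.2 -1.57 0.06" --pt "-0.01 0.06 0.2 -1.57 0.06" --pt "-0.01 0.06 0.2 -1.57 0.06" --pt "-0.01 0.06 0.2 -1.57 0.06" --pt "-0.01 0.06 0.2 -1.57 0.06" --pt "-0.01 0.06 0.2 -1.57 0.06" --pt "-0.01 0.06 0.2 -1.57 0.06" --pt "-0.01 0.06 0.2 -1.57 0.06" --pt "-0.01 0.06 0.2 -1.57 0.06"

```text
t: 26.2
eef_pos: [0.4599, -0.0479, 0.2031]
ee_rot: [-3.142, 0.0, -2.968]
force: [-0.7, -0.0, 0.2]
width: 0.0603
gripper_force: 0.0
```

```bash
python3 - <<'E'
from h import *
d=grab('wrist','w9')
s=arm.get_state();print(s['t'],s['eef_pos'],box(s['eef_pos']),s['ee_rot'])
hsv=cv2.cvtColor(d['color'],cv2.COLOR_BGR2HSV)
o=cv2.imread('pics/w3.png')
for im in(o,d['color']):
  m=cv2.inRange(cv2.cvtColor(im,cv2.COLOR_BGR2HSV),(8,80,60),(24,255,255));m[:,:105]=0;m[240:]=0;m[:,300:]=0
  c=max(cv2.findContours(m,0,1)[0],key=cv2.contourArea);print(cv2.boundingRect(c),cv2.contourArea(c))
print(np.abs(o.astype(int)-d['color'])[60:240,100:220].mean())
E
```

```text
26.25 [ 0.45995385 -0.04799188  0.2030432 ] [0.00052242 0.19059093] [-3.14154413e+00 -1.85644199e-05 -2.96829547e+00]
(105, 101, 86, 139) 7764.5
(105, 101, 85, 139) 7967.0
5.722345679012346
```

Same picture as for the first coaster: it leans on the slant, centred. I repeat the grasp.

Call:
step_arm --pt "0.0065 -0.038 0 0 0.06" --pt "0.013 -0.076 0 0 0.06" --pt "0.0195 -0.1135 0 0 0.06" --pt "0.0195 -0.1135 -0.03 0 0.06" --pt "0.0195 -0.1135 -0.07 0 0.06" --pt "0.0195 -0.1135 -0.1 0 0.06" --pt "0.0195 -0.1135 -0.125 0 0.06" --pt "0.0195 -0.1135 -0.143 0 0.06" --pt "0.0195 -0.1135 -0.143 0 0.06" --pt "0.0195 -0.1135 -0.143 0 0.038" --pt "0.0195 -0.1135 -0.143 0 0.036" --pt "0.0195 -0.1135 -0.143 0 0.036" --pt "0.0195 -0.1135 -0.143 0 0.036" --newtons 5

```text
t: 27.55
eef_pos: [0.4801, -0.1615, 0.061]
ee_rot: [-3.141, 0.002, -2.97]
force: [0.3, -0.1, -1.0]
width: 0.0372
gripper_force: 0.0
```

Call:
step_arm --pt "-0.001 0.006 0 0 0.036" --pt "-0.002 0.012 0 0 0.036" --pt "-0.003 0.018 0 0 0.036" --pt "-0.004 0.024 0 0 0.036" --pt "-0.005 0.03 0 0 0.036" --pt "-0.006 0.036 0 0 0.036" --pt "-0.007 0.041 0 0 0.036" --pt "-0.0076 0.0443 0 0 0.03" --pt "-0.0076 0.0443 0 0 0.025" --pt "-0.0076 0.0443 0 0 0.02" --pt "-0.0076 0.0443 0 0 0.015" --pt "-0.0076 0.0443 0 0 0.005" --pt "-0.0076 0.0443 0 0 0.005" --pt "-0.0076 0.0443 0 0 0.005" --pt "-0.0076 0.0443 0 0 0.005" --newtons 15

```text
t: 29.05
eef_pos: [0.4719, -0.1174, 0.0601]
ee_rot: [-3.142, -0.0, -2.97]
force: [-0.2, -0.1, 0.3]
width: 0.0104
gripper_force: 15.0
```

Call:
step_arm --pt "0 0 0.02 0 0.005" --pt "0 0 0.05 0 0.005" --pt "0 0 0.09 0 0.005" --pt "0 0 0.12 0 0.005" --pt "0.0 0.0 0.12 0.15 0.005" --pt "0.03 -0.04 0.12 0.3 0.005" --pt "0.05 -0.07 0.12 0.45 0.005" --pt "0.07 -0.102 0.12 0.6 0.005" --pt "0.07 -0.102 0.12 0.75 0.005" --pt "0.07 -0.102 0.12 0.9 0.005" --pt "0.07 -0.102 0.12 1.05 0.005" --pt "0.07 -0.102 0.12 1.2 0.005" --pt "0.07 -0.102 0.12 1.35 0.005" --pt "0.07 -0.102 0.12 1.5 0.005" --pt "0.07 -0.102 0.12 1.57 0.005" --pt "0.07 -0.102 0.12 1.57 0.005" --pt "0.07 -0.102 0.09 1.57 0.005" --pt "0.07 -0.102 0.07 1.57 0.005" --pt "0.07 -0.102 0.07 1.57 0.005" --pt "0.07 -0.102 0.07 1.57 0.005"

```text
t: 31.05
eef_pos: [0.542, -0.2194, 0.1303]
ee_rot: [3.141, -0.0, -1.401]
force: [0.5, 0.5, -0.2]
width: 0.0101
gripper_force: 15.0
```

```bash
python3 - <<'E'
from h import *
w=grab('wrist','w10');a=grab('scene','s10')
s=arm.get_state();print(s['t'],s['eef_pos'],box(s['eef_pos']),s['width'],s['ee_rot'],s['force'])
cv2.imwrite('pics/c10.png',np.hstack([cv2.resize(w['color'],(480,360)),cv2.resize(a['color'][90:250,240:380],(315,360))]))
E
```

```text
31.15 [ 0.5427814  -0.21949773  0.13134787] [0.05302728 0.0075078 ] 0.010400890617874702 [-3.13999075e+00 -8.08446970e-04 -1.40037266e+00] [-0.50739569  0.4100598  -0.02712673]
```

View pics/c10.png

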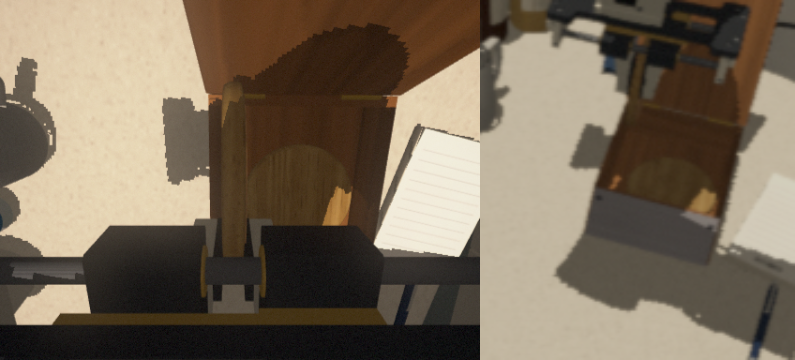

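```bash
python3 - <<'E'
from h import *
d=grab('wrist')
R,t,f=cam(d);c=-R.T@t
# tangent of rim in plane box x=.053 : from camera, ray in plane; find centre yc with circle r .052 (z centre given)
def ext(v,zc):
    cc,r=ray(d,247,v); 
    by=box(cc); dr=np.array([r[:2]@EY,r[2]]); dr/=np.linalg.norm(dr); p=np.array([by[1],cc[2]])
    n=np.array([-dr[1],dr[0]]); 
    out=[]
    for sg in(1,-1):
        # n.(C-p)=sg*.052 -> yc
        out.append(p[0]+(sg*.052-n[1]*(zc-p[1]))/n[0])
    return np.round(out,4)
print(ext(176,.123),ext(87,.123),ext(87,.11),ext(87,.135))
E
```

```text
[ 0.0231 -0.0842] [-0.0235 -0.1275] [-0.0238 -0.1278] [-0.0233 -0.1273]
```

Call:
step_arm --pt "-0.0033 0.019 0 0 0.005" --pt "-0.0066 0.038 0 0 0.005" --pt "-0.0066 0.038 0 0 0.005" --pt "-0.0066 0.038 -0.015 0 0.005" --pt "-0.0066 0.038 -0.03 0 0.005" --pt "-0.0066 0.038 -0.042 0 0.005" --pt "-0.0066 0.038 -0.051 0 0.005" --pt "-0.0066 0.038 -0.057 0 0.005" --pt "-0.0066 0.038 -0.06 0 0.005" --pt "-0.0066 0.038 -0.06 0 0.005"

```text
t: 32.2
eef_pos: [0.5353, -0.1814, 0.0699]
ee_rot: [3.141, 0.0, -1.4]
force: [0.2, 0.2, -0.3]
width: 0.0106
gripper_force: 15.0
```

Call:
step_arm --pt "0 0 0 0 0.016" --pt "0 0 0 0 0.024" --pt "0 0 0 0 0.032" --pt "0 0 0 0 0.04" --pt "0.0025 -0.0148 0 0 0.04" --pt "0.0051 -0.0296 0 0 0.04" --pt "0.0001 -0.0305 0 0 0.04" --pt "-0.0049 -0.0313 0 0 0.04" --pt "-0.0099 -0.0322 0 0 0.04" --pt "-0.0149 -0.033 0 0 0.04" --pt "-0.0199 -0.0339 0 0 0.04" --pt "-0.0249 -0.0348 0 0 0.04" --pt "-0.0299 -0.0356 0 0 0.04" --pt "-0.0349 -0.0365 0 0 0.04" --pt "-0.0349 -0.0365 0.01 0 0.04" --pt "-0.0349 -0.0365 0.03 0 0.04" --pt "-0.0349 -0.0365 0.06 0 0.04" --pt "-0.0349 -0.0365 0.1 0 0.04" --pt "-0.0349 -0.0365 0.15 0 0.04" --pt "-0.0349 -0.0365 0.18 0 0.04"

```text
t: 34.2
eef_pos: [0.5015, -0.2183, 0.2551]
ee_rot: [-3.137, -0.002, -1.399]
force: [1.0, 0.3, -0.2]
width: 0.0402
gripper_force: 0.0
```

Call:
step_arm --pt "-0.03 0.05 0.0 0 0.04" --pt "-0.05 0.1 0.0 0 0.04" --pt "-0.07 0.15 0.0 0 0.04" --pt "-0.08 0.2 0.0 0 0.04" --pt "-0.08 0.25 0.0 0 0.04" --pt "-0.08 0.25 0.0 0 0.04"

```text
t: 34.8
eef_pos: [0.4201, 0.0355, 0.2516]
ee_rot: [-3.139, 0.001, -1.396]
force: [0.3, -0.9, -0.2]
width: 0.04
gripper_force: 0.0
```

```bash
python3 - <<'E'
from h import *
b=grab('top','t11');a=grab('scene','s11');w=grab('wrist','w11')
s=arm.get_state();print(s['t'],s['eef_pos'],box(s['eef_pos']),s['force'])
cv2.imwrite('pics/c11.png',np.hstack([cv2.resize(b['color'][180:270,300:390],(400,400),interpolation=cv2.INTER_CUBIC),cv2.resize(a['color'][100:240,270:410],(400,400),interpolation=cv2.INTER_CUBIC)]))
E
```

```text
34.95 [0.4204477  0.03330683 0.25097064] [-0.02460637  0.27741895] [-0.56968063 -0.12097463  0.18641435]
```

View pics/c11.png

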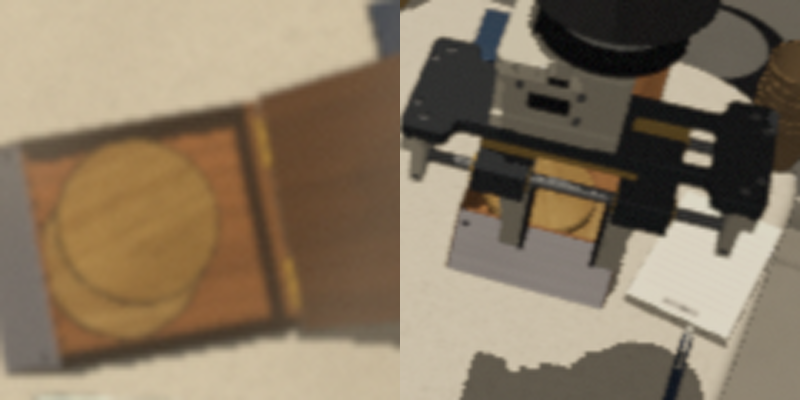

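```bash
python3 - <<'E'
from h import *
b=grab('top')
print('B',box(onz(b,300+137/4.444,180+221/4.444,.03)))
for y,z in((-.139,.159),(-.127,.197)): print(proj(b,[*W(0,y),z]))
print(W(0,-.165),'thing z0/.05/.1',[box(onz(b,411,214,z)).round(3) for z in(0,.05,.1)])
E
```

```text
B [0.00781893 0.01601837]
[400.19555008 219.03033176]
[400.51932891 218.73313152]
[ 0.519817  -0.3985075] thing z0/.05/.1 [array([ 0.011, -0.227]), array([ 0.01 , -0.209]), array([ 0.009, -0.191])]
```

Call:
step_arm --pt "0.01 -0.04 0.03 0 0.0876" --pt "0.02 -0.09 0.04 0 0.0876" --pt "0.03 -0.14 0.04 0 0.0876" --pt "0.04 -0.19 0.04 0 0.0876" --pt "0.055 -0.24 0.04 0 0.0876" --pt "0.07 -0.29 0.04 0 0.0876" --pt "0.085 -0.34 0.04 0 0.0876" --pt "0.09 -0.39 0.04 0 0.0876" --pt "0.1 -0.432 0.04 0 0.0876" --pt "0.1 -0.432 0.04 0 0.0876" --pt "0.1 -0.432 0.04 0 0.0876"

```text
t: 36.1
eef_pos: [0.519, -0.4025, 0.2886]
ee_rot: [3.139, 0.001, -1.404]
force: [1.1, -0.0, -0.3]
width: 0.0877
gripper_force: 0.0
```

Call:
step_arm --pt "0 0 -0.03 0 0.0876" --pt "0 0 -0.06 0 0.0876" --pt "0 0 -0.09 0 0.0876" --pt "0 0 -0.115 0 0.0876" --pt "0 0 -0.134 0 0.0876" --pt "0 0 -0.134 0 0.0876"

```text
t: 36.7
eef_pos: [0.5185, -0.3982, 0.1538]
ee_rot: [3.138, 0.003, -1.4]
force: [-0.1, -0.0, -0.5]
width: 0.0874
gripper_force: 0.0
```

Call:
step_arm --pt "-0.0017 0.01 0 0 0.0876" --pt "-0.0034 0.02 0 0 0.0876" --pt "-0.0052 0.03 0 0 0.0876" --pt "-0.0069 0.04 0 0 0.0876" --pt "-0.0086 0.05 0 0 0.0876" --pt "-0.0103 0.06 0 0 0.0876" --pt "-0.0121 0.07 0 0 0.0876"

```text
t: 37.4
eef_pos: [0.5082, -0.3288, 0.1562]
ee_rot: [-3.141, -0.0, -1.4]
force: [-0.3, -1.0, 0.5]
width: 0.0877
gripper_force: 0.2
```

Call:
step_arm --pt "-0.0014 0.008 0 0 0.0876" --pt "-0.0027 0.016 0 0 0.0876" --pt "-0.0041 0.024 0 0 0.0876" --pt "-0.0055 0.032 0 0 0.0876" --pt "-0.0069 0.04 0 0 0.0876" --pt "-0.0083 0.048 0 0 0.0876" --pt "-0.0096 0.056 0 0 0.0876" --pt "-0.011 0.064 0 0 0.0876" --pt "-0.011 0.064 0 0 0.0876" --pt "-0.011 0.064 0 0 0.0876" --pt "-0.011 0.064 0 0 0.0876" --pt "-0.011 0.064 0 0 0.0876"

```text
t: 38.6
eef_pos: [0.4974, -0.266, 0.156]
ee_rot: [3.142, -0.0, -1.4]
force: [-0.8, -0.0, -0.7]
width: 0.0878
gripper_force: 0.0
```

Call:
step_arm --pt "0 0 0.04 0 0.0876" --pt "0 0 0.08 0 0.0876" --pt "0 0 0.12 0 0.0876" --pt "-0.04 0.05 0.12 0 0.0876" --pt "-0.06 0.1 0.12 0 0.0876" --pt "-0.07 0.15 0.12 0 0.0876" --pt "-0.07 0.2 0.12 0 0.0876" --pt "-0.07 0.25 0.12 0 0.0876" --pt "-0.07 0.3 0.12 0 0.0876" --pt "-0.05 0.35 0.12 0 0.0876" --pt "-0.05 0.35 0.12 0 0.0876" --pt "-0.05 0.35 0.12 0 0.0876"

```text
t: 39.8
eef_pos: [0.448, 0.0866, 0.2758]
ee_rot: [3.141, -0.0, -1.397]
force: [-0.4, -0.7, 0.1]
width: 0.0876
gripper_force: 0.0
```

```bash
python3 - <<'E'
from h import *
b=grab('top','t12');a=grab('scene','s12')
s=arm.get_state();print(s['t'],s['eef_pos'],s['force'])
cv2.imwrite('pics/c12.png',np.hstack([cv2.resize(b['color'][80:280,240:440],(400,400)),cv2.resize(a['color'][80:240,200:360],(400,400))]))
E
```

```text
39.9 [0.44721894 0.08440704 0.27580791] [ 0.00731226 -0.27562303  0.86858575]
```

View pics/c12.png

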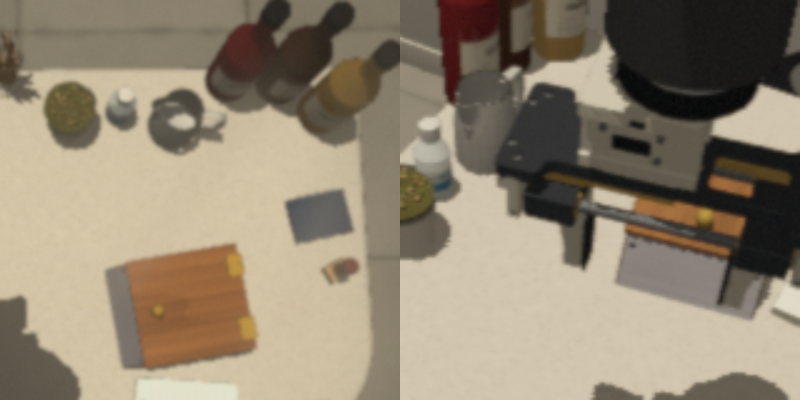

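The lid is shut over both coasters, the bystanders are upright and the arm is clear.

```bash
python3 -c "
from station import arm
print(arm.job_done())"
```

```text
the job is handed in; nothing more can be done
None
```

I put both coasters (only two were on the counter) cork side down and flat in the box, shut the lid, and handed the job in at about 40 s; every bystander in the last view is upright, but the hand-in returned no verdict.

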